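# Unpin a sample vial and hold it tipped over the white tray

### The job

Unlock the sample vial in the holder: draw the red-knobbed locking pin out of its post and park it in the holder's open V notch, letting go of it there. Then draw the vial up out of its socket and hold it tipped about 45 degrees over the middle of the white tray, about 20 cm above the bench, to look for residue against the white. Finish still holding it there, and leave the tray and everything else on the bench where it is.

Things in the scene. Friction and masses are not known exactly. Their poses are not given: they have to be found in the camera images.
- holder: vial holder fixed to the bench. Origin on the bench right below the axis of the vial socket; own axes x, y, z, z up. Blue base plate 8 mm thick, x -90..+30, y -33..+65 mm. White socket block 50 x 50 mm round the origin, top at z = 28 mm, round well 30 mm wide, floor at z = 8 mm
- bore (a point): centre of the pin's bore in the holder's metal post (holder x 0, y +50, z +79 mm), axes as the holder's. Level through bore along y, 9.5 mm diameter, 20 mm long; the post spans holder x -18..+18, y +40..+60 mm, top at z = 96 mm
- notch (a point): centre of the V notch of the holder, at the height where the pin's axis lies when the pin rests in it (holder x -64, y +20, z +49.7 mm). A 90 degree V along the holder's y, 70 mm long, open above and at both ends, 28 mm wide at the top; flank tops at z = 58 mm. Axes as the holder's
- pin_mid (a point): locking pin, middle of its steel shank (8 mm diameter, 80 mm long, tapered at the free end). y axis along the pin toward the knob. At the start it is in the bore, its y along the holder's y, the shank crossing over the vial's cap with its free end about 20 mm past the vial's axis: 85 mm along holder +y draws it clear of the post. About 50 g
- pin_knob (a point): centre of the red round knob of the pin (22 mm diameter, 22 mm long along the pin), 55 mm from pin_mid along the pin's +y; between knob and shank is a 14 mm collar, 4 mm long. The place to grasp. The pin balances about 25 mm from pin_mid toward the knob
- pin: the same locking pin; origin and axes as pin_mid
- vial_mid (a point): middle (half-way up) of the vial in the holder: clear, with white ribbed cap; body 27 mm diameter up to 45 mm, cap 26 mm diameter on top, 61 mm tall in all; z axis from its base to its cap. It stands in the 20 mm deep well, so its centre is 38.5 mm above the bench and its top 69 mm; about 30 g
- vial: the same vial; origin at the centre of its underside
- tray: shallow white tray lying loose on the bench, 112 mm (x) x 160 mm (y) x 22 mm tall; origin at the centre of its underside
- blue_bottle: bystander: white bottle with blue cap and band, 57 mm across, 123 tall; origin at the centre of its underside
- red_bottle: bystander: white bottle with red cap and band, 55 mm across, 113 tall; origin at the centre of its underside
- yellow_bottle: bystander: white bottle with yellow band, 45 mm across, 90 tall; origin at the centre of its underside
- spare_vial_a: bystander: spare clear vial with white cap standing on the bench, 27 mm across, 61 tall; origin at the centre of its underside
- spare_vial_b: bystander: a second such spare vial; origin at the centre of its underside
- timer: bystander: white bench timer, 72 x 64 x 18 mm; origin at the centre of its underside
- calculator: bystander: black pocket calculator, 118 x 70 x 13 mm; origin at the centre of its underside

How it is judged (in metres and radians):
On the way, in this order (a step that is already met when the one before it is completed fails the run):
1. the pin is drawn out of the post's bore (y of pin_mid in the frame of holder above 0.098 m), for 0.05 s.
2. the pin rests in the V notch, let go (x of pin_mid in the frame of notch between -0.006 and 0.006 m and y of pin_mid in the frame of notch between -0.03 and 0.03 m and z of pin_mid in the frame of notch between -0.006 and 0.006 m and angle between the y axis of pin and the y axis of holder, either way round below 0.12 rad and contact force between the fingers and pin below 0.1 N and linear speed of pin below 0.03 m/s), for 0.2 s.
3. the vial is drawn up clear of its socket (z of vial_mid in the frame of holder above 0.065 m), for 0.05 s.
At the end, for the whole second after the job is handed in: Fingers hold the vial still, middle 13-30 cm up, within 5 cm (from above) of the tray centre, tipped 30-60 degrees; the pin rests let go in the V notch, within 6 mm of its axis, 3 cm along, parallel; tray and bystanders moved under 3 cm (all of step 2 and horizontal distance between vial_mid and tray below 0.05 m and height (world z) of vial_mid between 0.13 and 0.3 m and angle between vial's own z axis and vertical between 0.52 and 1.05 rad and contact force between the fingers and vial above 0.5 N and linear speed of vial below 0.03 m/s and angular speed of vial below 0.3 rad/s and distance of each of tray, blue_bottle, red_bottle, yellow_bottle, spare_vial_a, spare_vial_b, timer, calculator from where it was at the start of the episode below 0.03 m); the arm keeps its last pose, push and grip.
It fails at once if the tray or a bystander is pushed 3 cm or more (distance of any of tray, blue_bottle, red_bottle, yellow_bottle, spare_vial_a, spare_vial_b, timer, calculator from where it was at the start of the episode above 0.03 m).
It also fails if it takes over 51 s, if anything falls off the work surface, if the arm or the gripper's body presses on something with over 40 N, if the wrist force passes 120 N, or if a joint passes its speed limit or range.

### The arm

A 7-joint arm with a two-finger parallel gripper is mounted at the origin on a cart in front of the work surface, level with it; the furniture and walls round the work are solid. World frame = base frame: x ahead of the robot, y to its left, z up, the work surface at z = 0. Lengths are in mm, angles in rad, forces in N, time in s.
With the tool pointing down it reaches from about 400 to 750 mm from the base axis. Payload 19.5 kg.
Tool frame: the origin (TCP) lies at the very end of the fingers, on their centre line; the grasp point (between the pads) lies manip.grasp_offset behind it (manip.grasp_offset is the distance from the TCP to the grasp point, in mm); z points along the fingers, y is the line along which they close (so a half turn about z gives the same grasp; the last joint's range is limited). The gripper opens to 85 mm and grips with 20 to 120 N. Pads are 22 mm wide; open, the fingers measure 114 mm over their backs; the gripper's body (76 mm by 85 mm) begins 54 mm behind the grasp point. The pads swing forward as they close: fully open they stand 13 mm farther back than shut.
Start: joints at [1.224, 0.707, -0.028, 1.485, 0.022, 0.951, -0.075], TCP at [172.551, -548.469, 205.468] pointing down, gripper open.
Joint ranges: [-2.71, 2.71], [-0.32, 2.16], [-1.57, 1.52], [0, 2.45], [-1.46, 4.6], [0, 2.02], [-2.83, 2.83]. Speed limits (rad/s): [1.89, 1.89, 2.57, 2.57, 3.01, 3.01, 3.01].

### API

Orientations are given as a unit quaternion [w, x, y, z].
In Python, from cell import manip gives the robot as it stands.
- The arm moves only by the shell command python3 -m crank 'ROWS' [FORCE]. ROWS is JSON, a list of rows, each an object with "travel": the shift along the world's x, y, z in m, a list of three; "angular": the turn, a rotation vector about the world's x, y, z in degrees, a list of three; "grip": the opening, from -1 (shut) to 1 (fully open), so that 0 is half open. A call has 1 to 20 rows; each row shifts and turns the commanded pose from where the row before left it; what a row does not reach is not made up. A row lasts 1/8 s, in which the tool goes at most 62.5 mm and 10.7 degrees, less where a joint would pass 70% of its speed; a pose out of reach is approached as far as the arm can. A call with a gripper value outside its range is refused whole. The fingers move at their own pace and stop on an object; FORCE is the grip in N (left out, the last holds). Time passes only in rows, so rows that do not move let the fingers close. It gives the time, the measured TCP pose, the force, the opening and the grip force at its end, in the units of the state.
- manip.read_state(): the state, without advancing time (a new reading comes with each control period).
- manip.camera(name): name is "side" or "top"; returns a dict with "pixels" (480x640x3 uint8, red, green, blue), "range_z" (480x640 float32, mm along the optical axis (not along the pixel's ray), 0 where there is no reading), "fx", "fy", "cx", "cy" (pixels), "R" (3x3) and "t" (3): a world point X has camera coordinates R X + t. Camera axes: x right, y down, z forward; pixel columns grow to the right and rows downward; lengths in mm; the calibration is good to about 2 mm. A picture is of the moment at which its call begins.
- manip.finish_job(): hands the job in; it is judged then, once.
Trained networks look in the newest picture that a camera, given by its name, has taken for a name from the list of things; names that differ only in an ending like _2 or _b are one class to them, and where a whole thing is asked for, a point or a joint stands for the part that bears it (a point fixed in the world has none). Each returns a list of dicts, best first, with "score" (0 to 1); they miss things now and then, are a little off and sometimes report something else, mostly with a low value. They report only what shows in the picture. A call takes as long as a camera call.
- manip.spot_in(camera, query): "box" ([centre column, centre row, width, height] in pixels, round what is visible of it).
- manip.spot_point(camera, query): "pixel" ([row, column] in pixels: a listed point, or the origin of a listed thing).
The state is a dict: "clock": time; "joint_pos": joint angles; "qvel": joint speeds; "joint_torque": joint torques, N m; "ee_pos": TCP position; "tcp_rot": TCP orientation; "contact_force": force on the tool from outside, world axes, zero at the start; "wrist_torque": the same for the moment, N m; "opening": finger opening in mm; "grasp_force": force on a finger pad.
Only numpy, scipy, OpenCV 4.12 (cv2) and the standard library are available. Lean on these libraries where they do the work, as an engineer would, in place of code of your own. Each camera call takes 0.05 s, during which the arm holds its last target. There are 200 camera calls.

## Working session

There is one attempt and no reset: what is moved stays moved. The work goes in short steps, Python scripts to look and compute and a shell command to move; the robot and the scene stay as the last step left them, time stands still between calls to the robot, and variables do not carry over. Pictures are saved under pics/ and viewed, at most 10 in all, crops included, and the job is handed in when it is done.

```bash
mkdir -p pics; ls; cat > h.py <<'E'
import numpy as np, cv2
from cell import manip
def cam(n):
    return manip.camera(n)
def px2w(c,row,col,z=None,r=2):
    R=np.array(c["R"]);t=np.array(c["t"])
    ray=np.array([(col-c["cx"])/c["fx"],(row-c["cy"])/c["fy"],1.])
    o=-R.T@t
    if z is not None:
        d=R.T@ray; return o+d*(z-o[2])/d[2]
    p=c["range_z"][int(row)-r:int(row)+r+1,int(col)-r:int(col)+r+1]; p=p[p>0]
    return R.T@(ray*np.median(p)-t)
def w2px(c,X):
    p=np.array(c["R"])@np.array(X)+np.array(c["t"]); return c["fy"]*p[1]/p[2]+c["cy"],c["fx"]*p[0]/p[2]+c["cx"]
def save(c,n): cv2.imwrite("pics/"+n,c["pixels"][:,:,::-1])
E
python3 - <<'E'
from h import *
np.set_printoptions(precision=1,suppress=True)
print(manip.grasp_offset, manip.read_state())
for n in("side","top"):
    c=cam(n);save(c,n+"0.png");print(n,-np.array(c["R"]).T@c["t"])
    for q,z in [("holder",0),("bore",79),("notch",49.7),("pin_mid",79),("pin_knob",79),("vial_mid",38.5),("tray",0),("blue_bottle",0),("red_bottle",0),("yellow_bottle",0),("spare_vial_a",0),("timer",0),("calculator",0)]:
        for d in manip.spot_point(n,q)[:2]:
            print(q,round(d["score"],2),np.array(d["pixel"]),px2w(c,*d["pixel"],z=z)[:2])
E
```

```text
pics
18.700000000000003 {'clock': 0.0, 'joint_pos': array([ 1.2,  0.7, -0. ,  1.5,  0. ,  1. , -0.1]), 'qvel': array([ 0.,  0.,  0., -0., -0.,  0., -0.]), 'joint_torque': array([  0. , -88.3,   1.2, -23.6,   0. ,   0. ,  -0. ]), 'ee_pos': array([ 172.5, -548.2,  205. ]), 'tcp_rot': array([-0. ,  1. ,  0.2, -0. ]), 'contact_force': array([ 0.7, -0.7, -0.1]), 'wrist_torque': array([0., 0., 0.]), 'grasp_force': 0.0, 'opening': 85.29704407434453}
side [ 361.4 -727.5  492. ]
holder 0.6 [309.1 297.5] [495.4  28.5]
bore 0.91 [262.2 283.8] [479.9  74.9]
bore 0.53 [286.1 294.7] [483.2 -19.8]
notch 0.7 [285.6 259.8] [429.   48.1]
pin_mid 0.63 [267.9 290.2] [487.6  48.9]
pin_knob 0.54 [253.9 279.6] [477.8 112.6]
pin_knob 0.28 [265.7 292.6] [493.6  56.6]
vial_mid 0.81 [288.1 294.2] [492.8  42.4]
tray 0.89 [388.6 287.4] [ 439.4 -181.1]
yellow_bottle 0.58 [276.4 391.6] [715.8 105.9]
timer 0.82 [241.3 277.9] [507.2 345.2]
calculator 0.94 [246.7 232.2] [394.3 341.1]
top [ 428.1   76.  1339.1]
holder 0.97 [263.5 341. ] [507.3  42.2]
bore 0.69 [271.5 320.2] [483.   91.2]
notch 0.95 [296.6 340. ] [427.3  43.9]
notch 0.57 [295.3 430.6] [ 436.4 -165.8]
pin_mid 0.54 [265.6 330.6] [497.1  67.8]
pin_knob 0.58 [272.5 311.4] [480.2 111.2]
vial_mid 0.66 [267.4 342. ] [495.9  40.6]
vial_mid 0.33 [181.6 345.2] [701.5  37.9]
tray 0.9 [295.9 431.6] [ 435.4 -177.5]
tray 0.67 [179.7 342.4] [714.2  43.8]
blue_bottle 0.77 [183.  346.2] [706.2  34.3]
blue_bottle 0.7 [272.7 320.1] [483.5  92.3]
red_bottle 0.93 [185.2 375.6] [702.5 -38.2]
red_bottle 0.73 [229.3 405.4] [ 595.1 -112.7]
yellow_bottle 0.73 [262. 213.] [502.2 354.3]
spare_vial_a 0.62 [228.8 405.1] [ 596.3 -111.9]
spare_vial_a 0.51 [228.8 426. ] [ 597.7 -162.7]
timer 0.85 [259.  213.1] [509.6 354.4]
calculator 0.71 [305.4 217.6] [397.5 338. ]
```

View pics/side0.png

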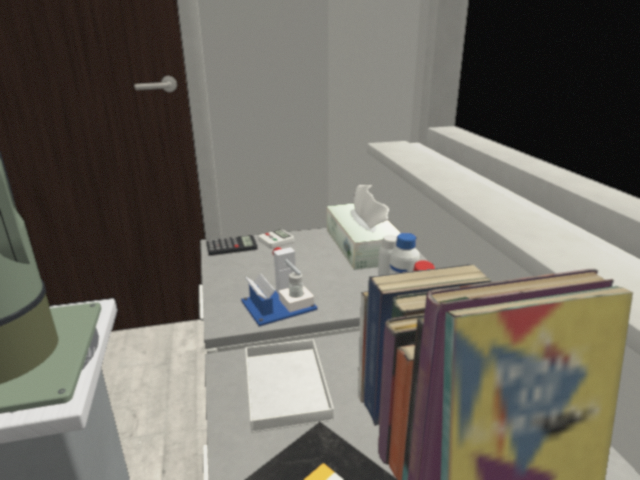

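View pics/top0.png

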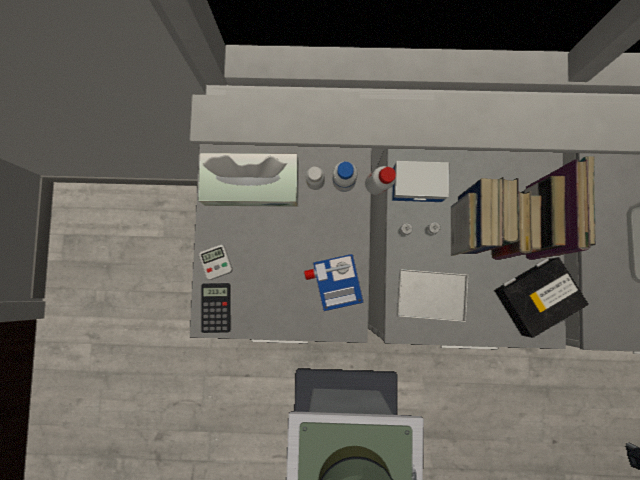

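```bash
python3 - <<'E'
from h import *
np.set_printoptions(precision=1,suppress=True)
c=cam("top")
R=np.array(c["R"]);t=np.array(c["t"])
v,u=np.mgrid[0:480,0:640];d=c["range_z"].astype(float)
P=np.stack([(u-c["cx"])/c["fx"]*d,(v-c["cy"])/c["fy"]*d,d],-1)-t
P=P@R
hsv=cv2.cvtColor(c["pixels"],cv2.COLOR_RGB2HSV)
H,S,V=[hsv[...,i].astype(int) for i in range(3)]
reg=(v>225)&(v<330)&(u>290)&(u<380)&(d>0)
red=reg&((H<8)|(H>172))&(S>120)&(V>60)
blue=reg&(H>95)&(H<130)&(S>80)
for n,m,zm in(("red",red,None),("blue",blue,None)):
    p=P[m];print(n,m.sum(),p.mean(0),np.percentile(p,[2,50,98],axis=0))
    rc=cv2.minAreaRect((p[:,:2] if n=="red" else p[np.abs(p[:,2]-8)<6][:,:2]).astype(np.float32));print(rc)
m=reg&(P[...,2]>88)&(P[...,2]<104);p=P[m];print("post",m.sum(),p.mean(0),cv2.minAreaRect(p[:,:2].astype(np.float32)))
cv2.imwrite("pics/topc.png",cv2.resize(c["pixels"][225:330,280:400,::-1],None,fx=6.5,fy=5.7*1,interpolation=cv2.INTER_CUBIC)[:600])
c=cam("side");save(c,"s1.png")
cv2.imwrite("pics/sidec.png",cv2.resize(c["pixels"][230:340,230:350,::-1],None,fx=5.4,fy=5.4,interpolation=cv2.INTER_CUBIC)[:600])
E
```

```text
red 89 [476.6 116.4  83.7] [[466.6 105.    1.2]
 [476.3 116.2  86.8]
 [488.  131.3  92.4]]
((477.6634826660156, 118.08531951904297), (23.336782455444336, 24.003849029541016), 12.998749732971191)
blue 875 [456.   48.2   8.4] [[399.5  -5.    2.2]
 [455.7  52.9   8.2]
 [524.1 100.4  14.2]]
((462.42242431640625, 49.49053955078125), (119.780029296875, 96.93834686279297), 13.757051467895508)
post 181 [481.5  93.7  95.1] ((483.5078125, 94.43997192382812), (59.32917404174805, 39.089393615722656), 77.5191879272461)
```

The side view shows the holder at about (285,300), with the red knob behind the post, and the tray at (287,385). The top view shows the holder at (335,282), turned about 14°, with the red knob at (309,273) pointing toward +y. The tray is at (432,296) and the books are on the right. The plate fit and the network points agree on a holder origin of about (495,41).

```bash
python3 - <<'E'
from h import *
s=manip.read_state();q=s["tcp_rot"];print(q,s["ee_pos"])
from scipy.spatial.transform import Rotation as Ro
print(Ro.from_quat(np.roll(q,-1)).as_matrix().round(3))
E
```

```text
[-3.01352289e-05  9.88411768e-01  1.51796496e-01 -1.61701033e-05] [ 172.53693935 -548.49098173  205.46759368]
[[ 0.954  0.3   -0.   ]
 [ 0.3   -0.954  0.   ]
 [-0.    -0.    -1.   ]]
```

View pics/topc.png

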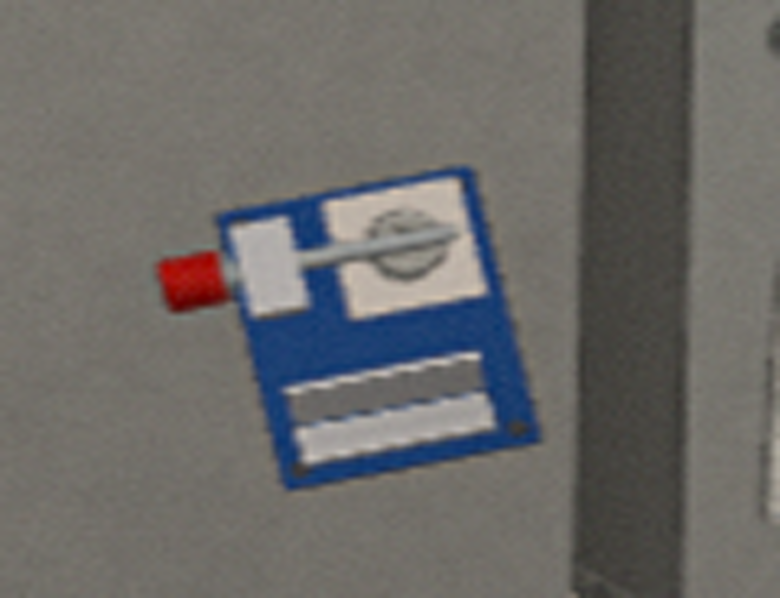

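```bash
python3 -m crank '[{"travel":[0,0,0.05],"angular":[0,0,0],"grip":0.2},{"travel":[0,0,0.05],"angular":[0,0,0],"grip":0.2},{"travel":[0.02,0.03,0.05],"angular":[0,0,0],"grip":0.2},{"travel":[0.025,0.05,0],"angular":[0,0,0],"grip":0.2},{"travel":[0.025,0.05,0],"angular":[0,0,0],"grip":0.2},{"travel":[0.025,0.05,0],"angular":[0,0,0],"grip":0.2},{"travel":[0.025,0.05,0],"angular":[0,0,0],"grip":0.2}]' 50
```

```text
clock: 2.38
ee_pos: [293.1, -316.8, 355.6]
tcp_rot: [0.0, 0.988, 0.152, 0.0]
contact_force: [1.6, -0.3, 0.9]
opening: 51.3
grasp_force: 0.0
```

The crop shows the plate, post, V notch and pin clearly, with the knob at the left end. Next I swing over above the knob, turning with it.

```bash
python3 -m crank '[{"travel":[0.02,0.048,0],"angular":[0,0,9.6],"grip":0},{"travel":[0.02,0.048,0],"angular":[0,0,9.6],"grip":0},{"travel":[0.02,0.048,0],"angular":[0,0,9.6],"grip":0},{"travel":[0.02,0.048,0],"angular":[0,0,9.6],"grip":0},{"travel":[0.02,0.048,0],"angular":[0,0,9.6],"grip":0},{"travel":[0.021,0.048,0],"angular":[0,0,9.6],"grip":0},{"travel":[0.021,0.048,0],"angular":[0,0,9.6],"grip":0},{"travel":[0.021,0.048,-0.03],"angular":[0,0,9.6],"grip":0},{"travel":[0.021,0.048,-0.05],"angular":[0,0,9.3],"grip":0},{"travel":[0,0,0],"angular":[0,0,0],"grip":0}]'
python3 - <<'E'
from h import *
from scipy.spatial.transform import Rotation as Ro
np.set_printoptions(precision=1,suppress=True)
s=manip.read_state();M=Ro.from_quat(np.roll(s["tcp_rot"],-1)).as_matrix()
print(s["ee_pos"],np.degrees(np.arctan2(M[1,1],M[0,1])),s["joint_pos"],s["clock"])
# line of the pin shank: from side cam depth red
c=cam("side");R=np.array(c["R"]);t=np.array(c["t"])
v,u=np.mgrid[0:480,0:640];d=c["range_z"].astype(float)
P=(np.stack([(u-c["cx"])/c["fx"]*d,(v-c["cy"])/c["fy"]*d,d],-1)-t)@R
hsv=cv2.cvtColor(c["pixels"],cv2.COLOR_RGB2HSV);H,S,V=[hsv[...,i].astype(int) for i in range(3)]
red=(v>235)&(v<270)&(u>265)&(u<300)&((H<8)|(H>172))&(S>120)
p=P[red];print(red.sum(),p.mean(0) if len(p) else 0,np.argwhere(red).mean(0))
blue=(v>240)&(v<340)&(u>230)&(u<330)&(H>95)&(H<130)&(S>80)&(abs(P[...,2]-8)<5)
print(cv2.minAreaRect(P[blue][:,:2].astype(np.float32)))
save(c,"s2.png")
cv2.imwrite("pics/sidec2.png",cv2.resize(c["pixels"][190:340,210:370,::-1],None,fx=4,fy=4,interpolation=cv2.INTER_CUBIC))
E
```

```text
clock: 3.62
ee_pos: [473.0, 109.3, 279.7]
tcp_rot: [-0.002, 0.616, 0.788, -0.001]
contact_force: [-0.9, -1.0, 0.7]
opening: 42.8
grasp_force: 0.0
[473.  109.3 279.7] 13.918692065990452 [ 0.   0.5 -0.5  1.7  0.3  1.1 -0.4] 3.625
6 [455.5 -20.2 155.3] [248.3 276.8]
((461.3167419433594, 44.89678192138672), (116.11672973632812, 94.84246063232422), 13.96454906463623)
```

View pics/sidec2.png

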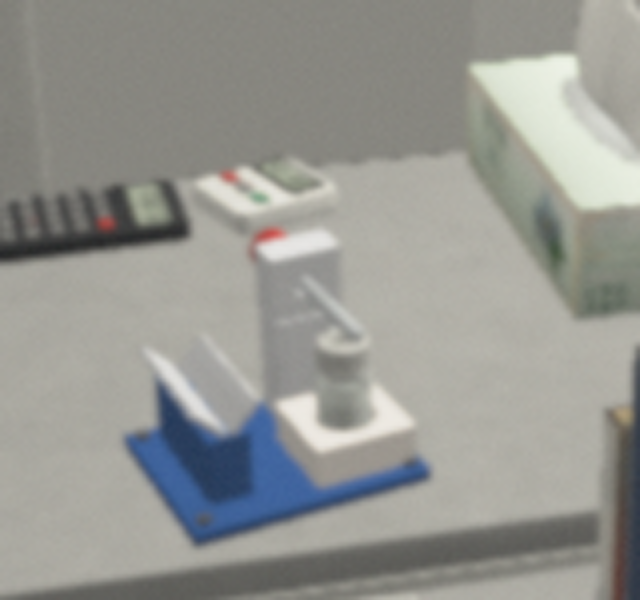

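The picture shows the pin running through the post over the vial cap, all as described. I'll refine the holder pose from the crop corners.

```bash
python3 - <<'E'
from h import *
from scipy.optimize import least_squares
np.set_printoptions(precision=1,suppress=True)
ct=cam("top");cs=cam("side")
obs=[]
def T(x,y,h): obs.append((ct,225+(y+.5)/5.7-.5,280+(x+.5)/6.5-.5,h))
def S(x,y,h): obs.append((cs,190+(y+.5)/4-.5,210+(x+.5)/4-.5,h))
T(470,168,(30,-33,8));T(218,213,(30,65,8));T(288,490,(-90,65,8));T(540,440,(-90,-33,8))
T(322,208,(25,25,28));T(463,178,(25,-25,28));T(488,293,(-25,-25,28));T(350,320,(-25,25,28))
T(230,225,(18,60,96));T(292,217,(18,40,96));T(310,305,(-18,40,96));T(248,318,(-18,60,96))
S(196,543,(-90,-33,8));S(429,470,(30,-33,8));S(127,438,(-90,65,8))
S(322,458,(-25,-25,28));S(414,422,(25,-25,28));S(275,403,(-25,25,28))
S(273,265,(-18,40,96));S(341,249,(18,40,96))
def W(p,h):
    a=p[2];return np.array([p[0]+h[0]*np.cos(a)-h[1]*np.sin(a),p[1]+h[0]*np.sin(a)+h[1]*np.cos(a),h[2]])
def f(p,o): 
    return np.concatenate([np.subtract(w2px(c,W(p,h)),(r,q)) for c,r,q,h in o])
for n,o in(("all",obs),("top",obs[:12]),("side",obs[12:])):
    r=least_squares(f,[495,41,.24],x_scale=[1,1,.01],args=(o,),loss="soft_l1");p=r.x
    print(n,p[:2],np.degrees(p[2]),"rms",np.sqrt(np.mean(f(p,o)**2)),"knob",W(p,(0,75,79)),"notch",W(p,(-64,20,49.7)))
# knob in top: red blob centre
p=least_squares(f,[495,41,.24],x_scale=[1,1,.01],args=(obs,),loss="soft_l1").x
hsv=cv2.cvtColor(ct["pixels"],cv2.COLOR_RGB2HSV);g=ct["pixels"]
cv2.imwrite("pics/knob.png",cv2.resize(g[200:340,240:400,::-1],None,fx=4.2,fy=4.2,interpolation=cv2.INTER_CUBIC))
print(w2px(ct,W(p,(0,75,82))))
E
```

```text
all [495.2  40. ] 14.138171659291162 rms 0.6886056294700266 knob [476.8 112.7  79. ] notch [428.2  43.7  49.7]
top [494.6  40.4] 13.712812782313518 rms 0.4797579402962251 knob [476.9 113.3  79. ] notch [427.7  44.7  49.7]
side [495.3  37.8] 14.481452337452643 rms 0.7691634359324829 knob [476.6 110.4  79. ] notch [428.4  41.1  49.7]
(np.float64(273.88752174491185), np.float64(310.6803177804154))
```

```bash
python3 -m crank '[{"travel":[0.002,0.004,-0.05],"angular":[0,0,0],"grip":0.05},{"travel":[0,0,-0.04],"angular":[0,0,0],"grip":0.05},{"travel":[0,0,-0.03],"angular":[0,0,0],"grip":0.05},{"travel":[0,0,0],"angular":[0,0,0],"grip":0.05},{"travel":[0,0,0],"angular":[0,0,0],"grip":0.05}]'
python3 - <<'E'
from h import *
from scipy.spatial.transform import Rotation as Ro
s=manip.read_state();print(s["ee_pos"],Ro.from_quat(np.roll(s["tcp_rot"],-1)).as_matrix().round(3),s["joint_pos"].round(2))
E
```

```text
clock: 4.4
ee_pos: [476.4, 110.7, 163.9]
tcp_rot: [0.001, 0.619, 0.785, 0.001]
contact_force: [1.2, -0.2, 1.0]
opening: 44.9
grasp_force: 0.0
[476.37813054 110.71547063 163.93549989] [[-0.233  0.972  0.002]
 [ 0.972  0.233  0.   ]
 [-0.     0.002 -1.   ]] [-0.04  0.67 -0.45  1.84  0.42  0.72 -0.49]
```

```bash
python3 -m crank '[{"travel":[0,0.005,-0.03],"angular":[0,0,0.5],"grip":0.05},{"travel":[0,0,-0.03],"angular":[0,0,0],"grip":0.05},{"travel":[0,0,-0.03],"angular":[0,0,0],"grip":0.05},{"travel":[0,0,-0.013],"angular":[0,0,0],"grip":0.05},{"travel":[0,0,0],"angular":[0,0,0],"grip":0.05},{"travel":[0,0,0],"angular":[0,0,0],"grip":0.05}]'
python3 - <<'E'
from h import *
c=cam("top");d=cam("side")
a=cv2.resize(c["pixels"][235:315,270:370,::-1],None,fx=6,fy=6,interpolation=cv2.INTER_CUBIC)
b=cv2.resize(d["pixels"][210:290,250:283+0,::-1],None,fx=6,fy=6,interpolation=cv2.INTER_CUBIC)
cv2.imwrite("pics/g1.png",np.hstack([a,b]))
E
```

```text
clock: 5.15
ee_pos: [476.3, 116.0, 60.5]
tcp_rot: [0.001, 0.615, 0.788, 0.001]
contact_force: [-0.5, -0.2, 0.4]
opening: 45.1
grasp_force: 0.0
```

View pics/g1.png

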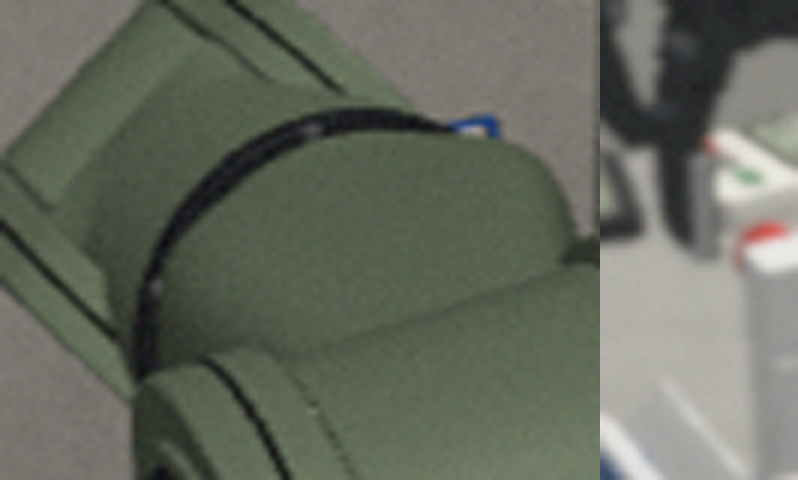

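The top view is hidden by the arm. The side view shows the left pad next to the knob at its height. I'll close gently and watch the forces.

```bash
python3 -m crank '[{"travel":[0,0,0],"angular":[0,0,0],"grip":-0.4},{"travel":[0,0,0],"angular":[0,0,0],"grip":-0.8},{"travel":[0,0,0],"angular":[0,0,0],"grip":-0.8},{"travel":[0,0,0],"angular":[0,0,0],"grip":-0.8},{"travel":[0,0,0],"angular":[0,0,0],"grip":-0.8}]' 35
```

```text
clock: 5.88
ee_pos: [476.2, 116.3, 59.8]
tcp_rot: [0.0, 0.615, 0.788, 0.001]
contact_force: [1.4, 2.0, 8.5]
opening: 9.0
grasp_force: 7.2
```

```bash
python3 - <<'E'
from h import *
s=manip.read_state();print(s["opening"],s["grasp_force"],s["contact_force"],s["wrist_torque"])
d=cam("side")
cv2.imwrite("pics/g2.png",cv2.resize(d["pixels"][215:295,245:325,::-1],None,fx=7,fy=7,interpolation=cv2.INTER_CUBIC))
E
```

```text
9.006259448850178 7.2198472917079926 [1.38152235 1.99472498 8.52659993] [ 0.20619662 -0.1386428   0.02026624]
```

View pics/g2.png

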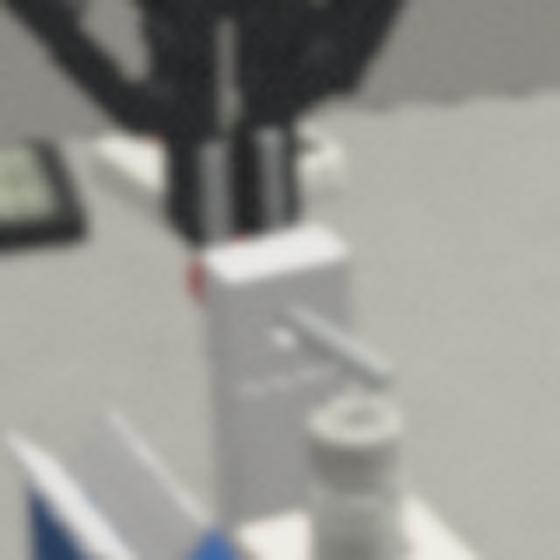

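The fingers closed to 9 mm with the red of the knob showing below them, at about (195,280) and (240,240) in the crop. They look too high or past the knob. I'll check with the range data.

```bash
python3 - <<'E'
from h import *
np.set_printoptions(precision=0,suppress=True,linewidth=150)
c=cam("side");R=np.array(c["R"]);t=np.array(c["t"])
v,u=np.mgrid[0:480,0:640];d=c["range_z"].astype(float)
P=(np.stack([(u-c["cx"])/c["fx"]*d,(v-c["cy"])/c["fy"]*d,d],-1)-t)@R
print("tcp px",w2px(c,(476.2,116.3,60)),"knob px",w2px(c,(477,113,79)), "knob top front", w2px(c,(479.5,102,90)))
for r in range(228,262,3):
    print(r,[ (int(a[0]),int(a[1]),int(a[2])) for a in P[r,270:292:3]], [tuple(map(int,x)) for x in c["pixels"][r,270:292:6]])
c=cam("top")
for q in("pin_knob","pin_mid"):
  for n in("side","top"): print(q,n,[(round(x["score"],2),x["pixel"]) for x in manip.spot_point(n,q)[:2]])
E
```

```text
tcp px (np.float64(261.7260195981119), np.float64(278.9265935881793)) knob px (np.float64(253.86313764136082), np.float64(279.18018100469425)) knob top front (np.float64(251.06540993955414), np.float64(281.0974415270485))
228 [(460, 104, 139), (465, 100, 140), (472, 104, 138), (480, 122, 130), (483, 106, 136), (489, 105, 136), (495, 107, 134), (502, 114, 131)] [(45, 47, 48), (91, 89, 86), (43, 44, 45), (44, 46, 46)]
231 [(460, 102, 134), (466, 104, 132), (471, 103, 133), (480, 123, 123), (483, 108, 129), (489, 104, 130), (495, 107, 128), (549, 397, 1)] [(40, 44, 45), (86, 89, 82), (38, 39, 42), (106, 106, 101)]
234 [(459, 103, 127), (465, 103, 127), (471, 103, 126), (479, 119, 118), (483, 108, 123), (490, 113, 120), (533, 346, 16), (546, 381, 0)] [(38, 42, 43), (73, 74, 72), (106, 108, 106), (154, 153, 144)]
237 [(460, 108, 119), (465, 107, 118), (470, 101, 121), (478, 118, 112), (482, 104, 118), (489, 109, 115), (530, 326, 17), (538, 331, 14)] [(45, 45, 47), (110, 111, 110), (82, 83, 82), (172, 170, 161)]
240 [(459, 107, 113), (465, 107, 112), (470, 100, 115), (479, 121, 105), (482,
[... 923 characters left out ...]
71, 0), (464, 115, 76), (466, 85, 90), (471, 73, 95), (477, 77, 93), (483, 76, 92), (489, 80, 90), (495, 82, 88)] [(175, 171, 162), (162, 161, 159), (164, 163, 160), (152, 152, 149)]
258 [(474, 254, 1), (481, 255, 0), (466, 81, 86), (471, 77, 87), (477, 81, 85), (483, 79, 85), (488, 79, 84), (495, 82, 82)] [(179, 177, 168), (144, 144, 141), (151, 150, 148), (159, 160, 158)]
261 [(472, 239, 1), (479, 239, 0), (465, 81, 79), (471, 76, 81), (476, 76, 81), (483, 79, 78), (486, 66, 84), (491, 60, 87)] [(180, 179, 170), (145, 145, 142), (153, 152, 150), (162, 164, 160)]
pin_knob side [(0.49, [254.5, 276.4])]
pin_knob top [(0.54, [179.7, 311.8])]
pin_mid side [(0.58, [266.7, 291.5])]
pin_mid top []
```

```bash
python3 -m crank '[{"travel":[0,0,0],"angular":[0,0,0],"grip":0},{"travel":[0,0,0],"angular":[0,0,0],"grip":0},{"travel":[0,0,0.04],"angular":[0,0,0],"grip":0},{"travel":[0,0,0.04],"angular":[0,0,0],"grip":-0.6},{"travel":[0,0,0],"angular":[0,0,0],"grip":-0.6},{"travel":[0,0,0],"angular":[0,0,0],"grip":-0.6},{"travel":[0,0,0],"angular":[0,0,0],"grip":-0.6}]'
python3 - <<'E'
from h import *
s=manip.read_state();print(s["opening"],s["ee_pos"])
d=cam("side")
r,q=w2px(d,s["ee_pos"]);print(r,q)
R=np.array(d["R"]);t=np.array(d["t"])
for rr in range(215,256,2):
    print(rr,[tuple(px2w(d,rr,cc,r=0).astype(int)) if d["range_z"][rr,cc]>0 else 0 for cc in (266,269,272,284,287,290)])
im=d["pixels"].copy();im[int(round(r)),int(round(q))]=(0,255,0)
cv2.imwrite("pics/g3.png",cv2.resize(im[195:275,240:320,::-1],None,fx=7,fy=7,interpolation=cv2.INTER_NEAREST))
E
```

```text
clock: 7.1
ee_pos: [475.3, 115.9, 138.5]
tcp_rot: [-0.0, 0.615, 0.788, -0.001]
contact_force: [0.7, 0.0, -0.0]
opening: 16.7
grasp_force: 0.0
16.72750318981399 [475.29495789 115.86825849 138.50651539]
225.64511618658312 276.7693560401679
215 [(np.int64(570), np.int64(1138), np.int64(-237)), (np.int64(460), np.int64(109), np.int64(164)), (np.int64(465), np.int64(103), np.int64(165)), (np.int64(646), np.int64(1136), np.int64(-243)), (np.int64(659), np.int64(1141), np.int64(-246)), (np.int64(672), np.int64(1142), np.int64(-248))]
217 [(np.int64(568), np.int64(1132), np.int64(-243)), (np.int64(581), np.int64(1134), np.int64(-245)), (np.int64(595), np.int64(1145), np.int64(-251)), (np.int64(645), np.int64(1132), np.int64(-251)), (np.int64(657), np.int64(1130), np.int64(-251)), (np.int64(673), np.int64(1145), np.int64(-259))]
219 [(np.int64(570), np.int64(1149), np.int64(-259)), (np.int64(581), np.int64(1135), np.int64(-255)), (np.int64(594), np.int64(1141), np.int64(-258)), (np.int64(646), np.int64(1142), np.int64(-264)), (np.int64(659), np.int64(1141), np.int64(-265)), (np.int64(670), np
[... 4446 characters left out ...]
, np.int64(0)), (np.int64(483), np.int64(88), np.int64(95)), (np.int64(488), np.int64(85), np.int64(96)), (np.int64(494), np.int64(84), np.int64(96))]
253 [(np.int64(469), np.int64(286), np.int64(0)), (np.int64(476), np.int64(283), np.int64(0)), (np.int64(482), np.int64(279), np.int64(1)), (np.int64(481), np.int64(81), np.int64(95)), (np.int64(487), np.int64(80), np.int64(95)), (np.int64(493), np.int64(80), np.int64(94))]
255 [(np.int64(468), np.int64(274), np.int64(0)), (np.int64(474), np.int64(272), np.int64(0)), (np.int64(481), np.int64(269), np.int64(1)), (np.int64(481), np.int64(77), np.int64(92)), (np.int64(487), np.int64(79), np.int64(91)), (np.int64(493), np.int64(81), np.int64(89))]
```

View pics/g3.png

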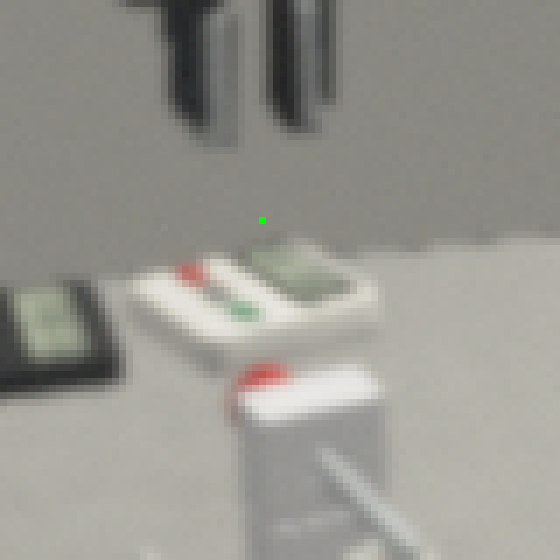

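The green mark (reported TCP) is at row 226, but the fingertips end at row 215 (z≈164 against 138.5 reported). So the real tips are about 26 mm above the reported TCP, while the sideways position agrees. I'll correct for that and go down to a TCP z of about 35.

```bash
python3 -m crank '[{"travel":[0.001,0,0],"angular":[0,0,0],"grip":0.05},{"travel":[0,0,0],"angular":[0,0,0],"grip":0.05},{"travel":[0,0,-0.04],"angular":[0,0,0],"grip":0.05},{"travel":[0,0,-0.04],"angular":[0,0,0],"grip":0.05},{"travel":[0,0,-0.024],"angular":[0,0,0],"grip":0.05},{"travel":[0,0,0],"angular":[0,0,0],"grip":0.05},{"travel":[0,0,0],"angular":[0,0,0],"grip":-0.3},{"travel":[0,0,0],"angular":[0,0,0],"grip":-0.8},{"travel":[0,0,0],"angular":[0,0,0],"grip":-0.8},{"travel":[0,0,0],"angular":[0,0,0],"grip":-0.8}]' 35
```

```text
clock: 8.4
ee_pos: [477.2, 116.1, 35.9]
tcp_rot: [0.0, 0.615, 0.788, 0.001]
contact_force: [1.4, -0.0, 7.6]
opening: 20.9
grasp_force: 34.6
```

The pads grip a little above the knob's centre: the opening is 20.9 mm and the force is upward. I'll lower 4 mm and re-grip.

```bash
python3 -m crank '[{"travel":[0,0,0],"angular":[0,0,0],"grip":-0.2},{"travel":[0,0,-0.005],"angular":[0,0,0],"grip":-0.2},{"travel":[0,0,0],"angular":[0,0,0],"grip":-0.2},{"travel":[0,0,0],"angular":[0,0,0],"grip":-0.8},{"travel":[0,0,0],"angular":[0,0,0],"grip":-0.8},{"travel":[0,0,0],"angular":[0,0,0],"grip":-0.8}]' 45
```

```text
clock: 9.15
ee_pos: [476.7, 116.0, 30.3]
tcp_rot: [-0.0, 0.615, 0.788, -0.0]
contact_force: [1.0, 0.9, 0.3]
opening: 21.0
grasp_force: 43.9
```

```bash
python3 -m crank '[{"travel":[-0.002,0.008,0],"angular":[0,0,0],"grip":-0.8},{"travel":[-0.002,0.008,0],"angular":[0,0,0],"grip":-0.8},{"travel":[0,0,0],"angular":[0,0,0],"grip":-0.8}]'
```

```text
clock: 9.52
ee_pos: [472.4, 133.0, 30.3]
tcp_rot: [-0.0, 0.615, 0.789, 0.0]
contact_force: [-0.9, 0.9, -0.4]
opening: 20.8
grasp_force: 43.9
```

```bash
python3 -m crank '[{"travel":[-0.0035,0.014,0],"angular":[0,0,0],"grip":-0.8},{"travel":[-0.0035,0.014,0],"angular":[0,0,0],"grip":-0.8},{"travel":[-0.0035,0.014,0],"angular":[0,0,0],"grip":-0.8},{"travel":[-0.0035,0.014,0],"angular":[0,0,0],"grip":-0.8},{"travel":[-0.0035,0.014,0],"angular":[0,0,0],"grip":-0.8},{"travel":[-0.0035,0.014,0],"angular":[0,0,0],"grip":-0.8},{"travel":[0,0,0],"angular":[0,0,0],"grip":-0.8},{"travel":[0,0,0],"angular":[0,0,0],"grip":-0.8}]'
python3 - <<'E'
from h import *
np.set_printoptions(precision=1,suppress=True)
d=cam("side");c=cam("top")
for q,z in(("pin_mid",79),("pin_knob",79)):
  for n,k in(("side",d),("top",c)): print(q,n,[(round(x["score"],2),x["pixel"],px2w(k,*x["pixel"],z=z)) for x in manip.spot_point(n,q)[:2]])
cv2.imwrite("pics/g4.png",cv2.resize(d["pixels"][215:315,235:335,::-1],None,fx=6,fy=6,interpolation=cv2.INTER_CUBIC))
E
```

```text
clock: 10.52
ee_pos: [451.8, 215.5, 30.3]
tcp_rot: [0.0, 0.615, 0.788, -0.0]
contact_force: [0.2, -1.3, 0.4]
opening: 20.6
grasp_force: 43.9
pin_mid side [(0.72, [276.4, 388.3], array([653.1, -26.5,  79. ])), (0.54, [247.2, 270.2], array([464.1, 148.1,  79. ]))]
pin_mid top []
pin_knob side [(0.62, [235.3, 260.0], array([451.2, 213.2,  79. ])), (0.5, [275.8, 385.8], array([649.6, -23.3,  79. ]))]
pin_knob top []
```

View pics/g4.png

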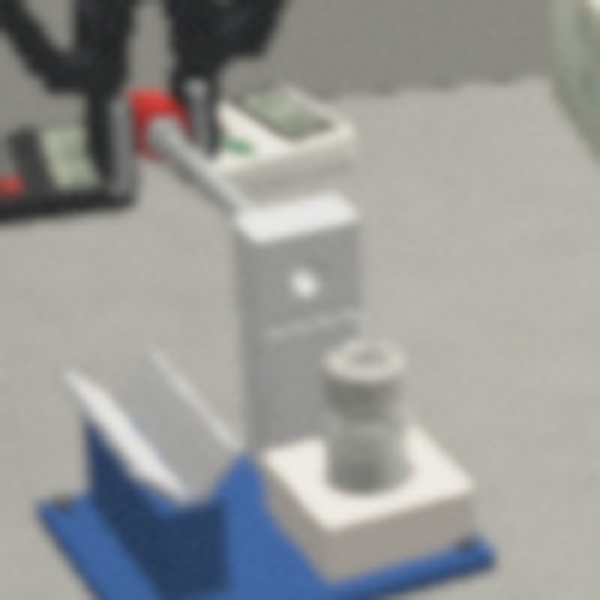

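The pin is drawn clear, level in the grip, and the vial is exposed. Next it goes to above the notch.

```bash
python3 -m crank '[{"travel":[-0.02,-0.005,0.005],"angular":[0,0,0],"grip":-0.8},{"travel":[-0.021,-0.005,0],"angular":[0,0,0],"grip":-0.8},{"travel":[-0.021,-0.005,0],"angular":[0,0,0],"grip":-0.8},{"travel":[0.006,-0.024,0],"angular":[0,0,0],"grip":-0.8},{"travel":[0.006,-0.025,0],"angular":[0,0,0],"grip":-0.8},{"travel":[0.006,-0.025,0],"angular":[0,0,0],"grip":-0.8},{"travel":[0.006,-0.024,-0.005],"angular":[0,0,0],"grip":-0.8},{"travel":[0,0,-0.012],"angular":[0,0,0],"grip":-0.8},{"travel":[0,0,0],"angular":[0,0,0],"grip":-0.8},{"travel":[0,0,0],"angular":[0,0,0],"grip":-0.8}]'
python3 - <<'E'
from h import *
np.set_printoptions(precision=1,suppress=True)
d=cam("side")
for q,z in(("pin_mid",67),("pin_knob",67)):
  print(q,[(round(x["score"],2),x["pixel"],px2w(d,*x["pixel"],z=z)) for x in manip.spot_point("side",q)[:2]])
cv2.imwrite("pics/g5.png",cv2.resize(d["pixels"][235:315,225:305,::-1],None,fx=7,fy=7,interpolation=cv2.INTER_CUBIC))
E
```

```text
clock: 12.08
ee_pos: [413.7, 103.2, 18.6]
tcp_rot: [-0.0, 0.615, 0.788, 0.0]
contact_force: [0.1, -0.3, 0.7]
opening: 20.7
grasp_force: 44.1
pin_mid [(0.72, [283.5, 259.4], array([426.6,  25.5,  67. ]))]
pin_knob [(0.45, [265.3, 250.9], array([419.1, 100.8,  67. ]))]
```

View pics/g5.png

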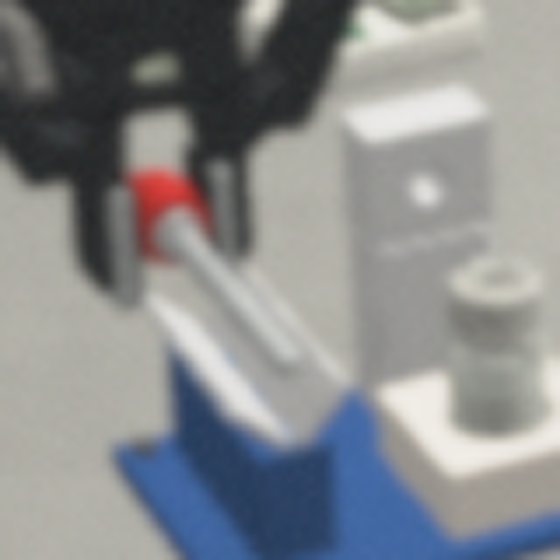

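The pin hangs parallel above the V notch and centred on it, with its tip at crop (290,350). I'll lower it.

```bash
python3 -m crank '[{"travel":[0,0,-0.008],"angular":[0,0,0],"grip":-0.8},{"travel":[0,0,-0.006],"angular":[0,0,0],"grip":-0.8},{"travel":[0,0,-0.002],"angular":[0,0,0],"grip":-0.8},{"travel":[0,0,0],"angular":[0,0,0],"grip":-0.8}]'
```

```text
clock: 12.72
ee_pos: [413.7, 103.0, 2.2]
tcp_rot: [-0.0, 0.615, 0.788, -0.0]
contact_force: [0.8, 0.5, -0.3]
opening: 20.7
grasp_force: 44.1
```

```bash
python3 -m crank '[{"travel":[0,0,-0.0015],"angular":[0,0,0],"grip":-0.8},{"travel":[0,0,0],"angular":[0,0,0],"grip":-0.8}]'
```

```text
clock: 12.98
ee_pos: [414.0, 103.1, 1.0]
tcp_rot: [0.0, 0.615, 0.788, 0.0]
contact_force: [1.4, 1.2, 7.2]
opening: 20.4
grasp_force: 44.7
```

```bash
python3 -m crank '[{"travel":[0,0,0],"angular":[0,0,0],"grip":-0.4},{"travel":[0,0,0],"angular":[0,0,0],"grip":-0.2},{"travel":[0,0,0],"angular":[0,0,0],"grip":-0.1},{"travel":[0,0,0],"angular":[0,0,0],"grip":-0.1},{"travel":[0,0,0.015],"angular":[0,0,0],"grip":-0.1},{"travel":[0,0,0.04],"angular":[0,0,0],"grip":-0.1},{"travel":[0,0,0.05],"angular":[0,0,0],"grip":0},{"travel":[0,0,0.03],"angular":[0,0,0],"grip":0},{"travel":[0,0,0],"angular":[0,0,0],"grip":0}]'
python3 - <<'E'
from h import *
np.set_printoptions(precision=1,suppress=True)
d=cam("side")
for q,z in(("pin_mid",49.7),("pin_knob",49.7)):
  print(q,[(round(x["score"],2),x["pixel"],px2w(d,*x["pixel"],z=z)) for x in manip.spot_point("side",q)[:2]])
cv2.imwrite("pics/g6.png",cv2.resize(d["pixels"][235:315,225:305,::-1],None,fx=7,fy=7,interpolation=cv2.INTER_CUBIC))
E
```

```text
clock: 14.1
ee_pos: [414.4, 102.8, 137.4]
tcp_rot: [0.001, 0.616, 0.788, 0.001]
contact_force: [0.6, 0.4, -1.0]
opening: 42.5
grasp_force: 0.0
pin_mid []
pin_knob [(0.69, [272.5, 251.6], array([419.6, 103.4,  49.7])), (0.44, [308.8, 294.5], array([477.1, -45.7,  49.7]))]
```

View pics/g6.png

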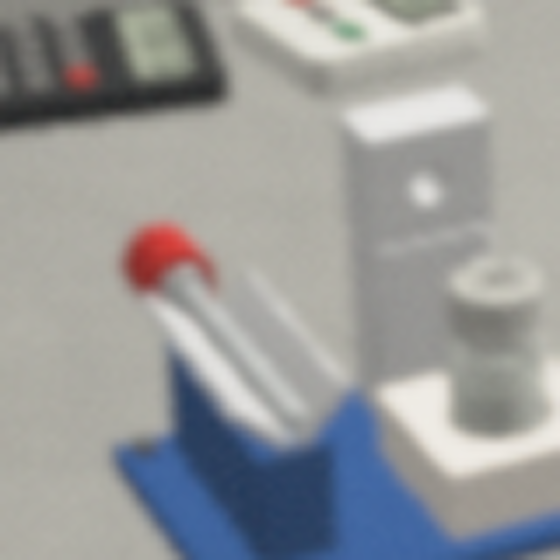

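The pin lies in the V, let go, with its knob just past the end. Next is the vial at (495,40). I'll move over it, check the numbers, then descend.

```bash
python3 -m crank '[{"travel":[0.027,-0.021,0],"angular":[0,0,0],"grip":0},{"travel":[0.027,-0.021,0],"angular":[0,0,0],"grip":0},{"travel":[0.027,-0.021,-0.03],"angular":[0,0,0],"grip":0},{"travel":[0,0,-0.03],"angular":[0,0,0],"grip":0},{"travel":[0,0,0],"angular":[0,0,0],"grip":0},{"travel":[0,0,0],"angular":[0,0,0],"grip":0}]' 30
python3 - <<'E'
from h import *
np.set_printoptions(precision=1,suppress=True)
s=manip.read_state();print(s["ee_pos"])
d=cam("side");R=np.array(d["R"]);t=np.array(d["t"])
v,u=np.mgrid[0:480,0:640];z=d["range_z"].astype(float)
P=(np.stack([(u-d["cx"])/d["fx"]*z,(v-d["cy"])/d["fy"]*z,z],-1)-t)@R
hsv=cv2.cvtColor(d["pixels"],cv2.COLOR_RGB2HSV);H,S,V=[hsv[...,i].astype(int) for i in range(3)]
red=(v>255)&(v<290)&(u>235)&(u<265)&((H<8)|(H>172))&(S>120)
print("knob",P[red].mean(0),np.argwhere(red).mean(0),"exp",w2px(d,(414.3,99.2,49.7)))
# fingers: dark/near points around y~30..50, z>70
m=(P[...,2]>76)&(P[...,2]<100)&(abs(P[...,0]-495)<50)&(P[...,1]>20)&(P[...,1]<56)
p=P[m];
for lo in range(76,100,4):
    q=p[(p[:,2]>=lo)&(p[:,2]<lo+4)]; print(lo,len(q),np.sort(q[:,0])[::max(1,len(q)//10)],q[:,1].mean() if len(q) else 0)
cap=(P[...,2]>55)&(P[...,2]<72)&(abs(P[...,0]-495)<30)&(abs(P[...,1]-40)<25);print("cap",P[cap].mean(0),np.percentile(P[cap],[3,97],axis=0))
t_=cam("top");R=np.array(t_["R"]);tt=np.array(t_["t"]);z=t_["range_z"].astype(float)
P=(np.stack([(u-t_["cx"])/t_["fx"]*z,(v-t_["cy"])/t_["fy"]*z,z],-1)-tt)@R
m=(u>450)&(u<600)&(v>150)&(v<260);print("books zmax",np.percentile(P[m][:,2],99), "x,y of z>100:",np.percentile(P[m&(P[...,2]>100)],[1,99],axis=0))
print("tray",[(round(x["score"],2),px2w(t_,*x["pixel"],z=0)) for x in manip.spot_point("top","tray")[:2]])
E
```

```text
clock: 15.0
ee_pos: [494.6, 40.5, 76.4]
tcp_rot: [-0.0, 0.615, 0.789, -0.0]
contact_force: [-0.2, 0.3, 0.8]
opening: 42.2
grasp_force: 0.0
[494.6  40.5  76.4]
knob [409.9  82.2  65.8] [270.8 247.1] exp (np.float64(273.81424346169393), np.float64(249.09903986040086))
76 0 [] 0
80 0 [] 0
84 0 [] 0
88 0 [] 0
92 0 [] 0
96 0 [] 0
cap [494.4  35.1  64.6] [[483.2  27.3  55.9]
 [506.8  48.5  69.4]]
books zmax 282.6175662644335 x,y of z>100: [[ 528.1 -437.4  107.8]
 [ 739.2 -220.8  283.8]]
tray []
```

The cap spans x 483–507 around 495, so it is centred under the tool. Down I go to grip.

```bash
python3 -m crank '[{"travel":[0,0,-0.03],"angular":[0,0,0],"grip":0},{"travel":[0,0,-0.022],"angular":[0,0,0],"grip":0},{"travel":[0,0,-0.01],"angular":[0,0,0],"grip":0},{"travel":[0,0,0],"angular":[0,0,0],"grip":0},{"travel":[0,0,0],"angular":[0,0,0],"grip":-0.3},{"travel":[0,0,0],"angular":[0,0,0],"grip":-0.7},{"travel":[0,0,0],"angular":[0,0,0],"grip":-0.7},{"travel":[0,0,0],"angular":[0,0,0],"grip":-0.7}]' 30
```

```text
clock: 16.15
ee_pos: [495.2, 40.0, 14.6]
tcp_rot: [0.0, 0.615, 0.788, 0.001]
contact_force: [-0.4, -0.1, 7.0]
opening: 26.2
grasp_force: 29.3
```

```bash
python3 -m crank '[{"travel":[0,0,0.01],"angular":[0,0,0],"grip":-0.7},{"travel":[0,0,0.02],"angular":[0,0,0],"grip":-0.7},{"travel":[0,0,0.03],"angular":[0,0,0],"grip":-0.7},{"travel":[0,0,0.03],"angular":[0,0,0],"grip":-0.7},{"travel":[0,0,0.04],"angular":[0,0,0],"grip":-0.7},{"travel":[0,0,0.04],"angular":[0,0,0],"grip":-0.7},{"travel":[-0.005,-0.02,0.005],"angular":[0,0,0],"grip":-0.7},{"travel":[-0.015,-0.035,0],"angular":[0,0,0],"grip":-0.7},{"travel":[-0.015,-0.045,0],"angular":[0,0,0],"grip":-0.7},{"travel":[-0.015,-0.045,0],"angular":[0,0,0],"grip":-0.7},{"travel":[-0.015,-0.045,0],"angular":[0,0,0],"grip":-0.7},{"travel":[0,-0.029,0],"angular":[0,0,0],"grip":-0.7},{"travel":[0,0,0],"angular":[0,0,0],"grip":-0.7}]'
python3 - <<'E'
from h import *
s=manip.read_state();print(s["joint_pos"].round(2),s["qvel"].round(2))
E
```

```text
clock: 17.77
ee_pos: [429.0, -180.8, 189.3]
tcp_rot: [0.0, 0.617, 0.787, -0.0]
contact_force: [-0.4, 0.9, -0.3]
opening: 26.1
grasp_force: 29.7
[ 0.68  0.63 -0.61  1.88  0.49  0.79  0.05] [-0.05 -0.01 -0.02  0.02 -0.01 -0.02 -0.04]
```

```bash
python3 -m crank '[{"travel":[0,0,0],"angular":[0,7.5,0],"grip":-0.7},{"travel":[0,0,0],"angular":[0,7.5,0],"grip":-0.7},{"travel":[0,0,0],"angular":[0,0,0],"grip":-0.7}]'
python3 - <<'E'
from h import *
s=manip.read_state();print(s["joint_pos"].round(2))
E
```

```text
clock: 18.15
ee_pos: [430.5, -177.4, 188.6]
tcp_rot: [-0.104, 0.609, 0.782, -0.08]
contact_force: [-0.1, 0.1, -1.1]
opening: 25.8
grasp_force: 29.7
[ 0.57  0.75 -0.58  1.62  0.44  1.18  0.09]
```

Joints are comfortably within range, so I'll continue to 45°.

```bash
python3 -m crank '[{"travel":[0,0,0],"angular":[0,7.5,0],"grip":-0.7},{"travel":[0,0,0],"angular":[0,7.5,0],"grip":-0.7},{"travel":[0,0,0],"angular":[0,7.5,0],"grip":-0.7},{"travel":[0,0,0],"angular":[0,7.5,0],"grip":-0.7},{"travel":[0,0,0],"angular":[0,0,0],"grip":-0.7},{"travel":[0,0,0],"angular":[0,0,0],"grip":-0.7}]'
python3 - <<'E'
from h import *
from scipy.spatial.transform import Rotation as Ro
np.set_printoptions(precision=1,suppress=True)
s=manip.read_state();M=Ro.from_quat(np.roll(s["tcp_rot"],-1)).as_matrix()
print(s["joint_pos"],s["ee_pos"],M[:,2],np.degrees(np.arccos(-M[2,2])))
mid=s["ee_pos"]-24*M[:,2];print("mid exp",mid)
d=cam("side");t=cam("top")
for n,k in(("side",d),("top",t)):
  print(n,"exp px",w2px(k,mid))
  for q,z in(("vial_mid",mid[2]),("tray",0),("pin_knob",49.7),("pin_mid",49.7)):
    print(q,[(round(x["score"],2),np.array(x["pixel"]),px2w(k,*x["pixel"],z=z)) for x in manip.spot_point(n,q)[:2]])
r,c=map(int,w2px(d,mid))
cv2.imwrite("pics/f.png",d["pixels"][200:440,200:360,::-1])
for rr in range(r-24,r+25,8): print(rr,[tuple(px2w(d,rr,cc,r=1).round().tolist()) for cc in range(c-20,c+21,10)])
E
```

```text
clock: 18.9
ee_pos: [429.7, -179.0, 189.4]
tcp_rot: [-0.3, 0.569, 0.729, -0.235]
contact_force: [0.7, -0.6, 0.7]
opening: 26.3
grasp_force: 29.8
[ 0.4  1.  -0.5  1.1  0.4  1.9  0.2] [ 429.7 -179.   189.4] [-0.7 -0.  -0.7] 44.80496100992666
mid exp [ 446.6 -179.   206.4]
side exp px (np.float64(264.08413478795273), np.float64(287.0936083708999))
vial_mid [(0.83, array([265.3, 286.6]), array([ 445.4, -182.2,  206.4]))]
tray [(0.57, array([386.5, 285. ]), array([ 436.6, -175.8,    0. ]))]
pin_knob [(0.69, array([274.9, 250. ]), array([415.6,  94.3,  49.7]))]
pin_mid [(0.57, array([285.5, 262.4]), array([433.8,  47.3,  49.7]))]
top exp px (np.float64(290.36492924097973), np.float64(451.63097517353526))
vial_mid [(0.63, array([290.2, 450.5]), array([ 446.9, -176.7,  206.4]))]
tray [(0.73, array([296.4, 431. ]), array([ 434.1, -176.1,    0. ]))]
pin_knob [(0.64, array([302.4, 315.5]), array([412.3, 100.5,  49.7])), (0.18, array([295.5, 430.5]), array([ 435.9, -165.5,   49.7]))]
pin_mid [(0.56, array([293.1, 336.9]), array([435.2,  51.3,  49.7]))]
240 [(478.0, 325.0, 16.0), (502.0, 319.0, 16.0), (447.0, -184.0, 243.0), (459.0, -191.0, 245.0), (579.0, 332.0, 1.0)]
248 [(475.0, 311.0, 1.0), (499.0, 303.0, 2.0), (445.0, -191.0, 236.0), (458.0, -193.0, 235.0), (476.0, -168.0, 221.0)]
256 [(470.0, 271.0, -1.0), (468.0, 78.0, 92.0), (445.0, -194.0, 226.0), (458.0, -191.0, 223.0), (472.0, -185.0, 218.0)]
264 [(464.0, 229.0, 0.0), (433.0, -184.0, 211.0), (445.0, -191.0, 213.0), (458.0, -190.0, 211.0), (472.0, -187.0, 207.0)]
272 [(420.0, -179.0, 198.0), (431.0, -189.0, 202.0), (444.0, -191.0, 201.0), (523.0, 174.0, 1.0), (544.0, 171.0, -1.0)]
280 [(443.0, 52.0, 58.0), (431.0, -191.0, 191.0), (485.0, 80.0, 37.0), (516.0, 139.0, 0.0), (537.0, 136.0, -1.0)]
288 [(440.0, 31.0, 52.0), (466.0, 85.0, 18.0), (484.0, 77.0, 21.0), (501.0, 60.0, 28.0), (530.0, 102.0, -0.0)]
```

Both cameras put the vial middle at about (446,-179,206), tipped 45°, and the tray centre at (435,-177). I'll nudge 10 mm and check that the pin lies true in the V, using intensity profiles across it.

```bash
python3 -m crank '[{"travel":[-0.01,0.001,0],"angular":[0,0,0],"grip":-0.7},{"travel":[0,0,0],"angular":[0,0,0],"grip":-0.7},{"travel":[0,0,0],"angular":[0,0,0],"grip":-0.7},{"travel":[0,0,0],"angular":[0,0,0],"grip":-0.7}]'
python3 - <<'E'
from h import *
np.set_printoptions(precision=1,suppress=True,linewidth=160)
a=np.radians(14)
def W(x,y,z): return np.array([495+x*np.cos(a)-y*np.sin(a),40+x*np.sin(a)+y*np.cos(a),z])
for n in("top","side"):
    k=cam(n);g=cv2.cvtColor(k["pixels"],cv2.COLOR_RGB2GRAY).astype(np.float32)
    xs=np.arange(-82,-45,3);print(n,xs)
    for y in(-10,0,10,20,30,40,50):
        pts=np.array([w2px(k,W(x,y,50)) for x in xs],np.float32)
        print(y,cv2.remap(g,pts[:,1].reshape(1,-1),pts[:,0].reshape(1,-1),cv2.INTER_LINEAR)[0].astype(int))
s=manip.read_state();print(s["ee_pos"],s["grasp_force"],s["qvel"].max(),s["clock"])
E
```

```text
clock: 19.9
ee_pos: [419.9, -178.0, 188.7]
tcp_rot: [-0.302, 0.568, 0.728, -0.235]
contact_force: [0.4, -0.0, -0.3]
opening: 25.9
grasp_force: 29.8
top [-82 -79 -76 -73 -70 -67 -64 -61 -58 -55 -52 -49 -46]
-10 [ 61 125 183 177 170 134 152 157 110 108 113 182  78]
0 [ 60 135 185 174 167 134 150 153 104 106 113 191  83]
10 [ 63 131 181 174 168 134 148 155 110 108 119 199  88]
20 [ 66 139 186 175 170 133 148 162 111 110 117 189  90]
30 [ 66 140 189 177 170 133 148 156 112 109 119 174  91]
40 [ 66 141 184 174 170 124 145 151 108 111 119 173  94]
50 [ 66 139 186 179 174 125 145 147 105 113 121 159  95]
side [-82 -79 -76 -73 -70 -67 -64 -61 -58 -55 -52 -49 -46]
-10 [ 66  89 132 181 212 187 168 186 178 163 154 138 124]
0 [ 69 114 180 221 223 191 181 204 192 174 171 172 184]
10 [ 68 101 173 223 222 181 177 204 190 171 162 153 148]
20 [ 79 113 180 224 224 187 181 205 192 163 148 139 130]
30 [135 111 176 222 221 184 179 203 185 157 149 146 135]
40 [177 162 189 225 221 181 178 199 184 161 155 150 143]
50 [182 179 190 220 216 177 180 201 188 170 169 163 154]
[ 419.8 -178.   188.7] 29.78601851966232 0.004259364834320826 20.0
```

The profile is the same along the whole V, with the pin centred at x≈-63. So the pin lies parallel on the axis. Handing in.

```bash
python3 -c "
from cell import manip
print(manip.finish_job())"
```

```text
the job is handed in; nothing more can be done
None
```

I handed the job in at about 20 s: the pin is parked let go in the V notch, and the vial is held tipped about 45° over the tray centre, about 20 cm up; no verdict was returned.

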